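# Put the left-over furniture fittings back in their stock bins

### The arm

A 7-joint arm with a two-finger parallel gripper is mounted at the origin on the work surface. World frame = base frame: x ahead of the robot, y to its left, z up, the work surface at z = 0. Lengths are in m, angles in rad, forces in N, time in s.
With the tool pointing down it reaches from about 0.425 to 0.925 m from the base axis. Payload 6.8 kg.
Tool frame: the origin (TCP) lies midway between the tips of the shut fingers; the grasp point (between the pads) lies 19 mm behind it; z points along the fingers, y is the line along which they close (so a half turn about z gives the same grasp; the last joint's range is limited). The gripper opens to 85 mm and grips with 20 to 120 N. Pads are 22 mm wide; open, the fingers measure 114 mm over their backs; the gripper's body (76 mm by 85 mm) begins 54 mm behind the grasp point. The pads swing forward as they close: fully open they stand 13 mm farther back than shut.
Start: joints at [1.241, 0.477, 0.022, 1.555, -0.011, 1.109, -0.083], TCP at [0.148, -0.658, 0.231] pointing down, gripper open.
Joint ranges: [-2.96, 2.96], [-0.34, 2.1], [-1.41, 1.46], [0.24, 2.44], [-1.37, 4.51], [0.17, 1.92], [-2.96, 2.96]. Speed limits (rad/s): [2.39, 2.39, 3.14, 3.14, 3.14, 3.14, 3.14].

### API

Orientations are given as a unit quaternion [w, x, y, z].
In Python, from cell import read_state, camera, job_done, search_frame, place_of gives the robot as it stands.
- The arm moves only by the shell command python3 -m creep 'ROWS' [FORCE]. ROWS is JSON, a list of rows, each an object with "fingers": the opening, from -1 (shut) to 1 (fully open); "linear": the shift along the tool's x, y, z normalised to -1 to 1, where 1 is 0.025 m, a list of three; "twist": the turn about the tool's z normalised to -1 to 1, where 1 is 4 degrees. A call has 1 to 20 rows; each row shifts and turns the commanded pose from where the row before left it, along the tool's axes as they then stand; what a row does not reach is not made up. A row lasts 1/12 s, in which the tool goes at most 41.7 mm and 7.16 degrees, less where a joint would pass 70% of its speed; a pose out of reach is approached as far as the arm can. A call with a number of a shift or a turn outside -1 to 1 is refused whole. A call with a gripper value outside its range is refused whole. The fingers move at their own pace and stop on an object; FORCE is the grip in N (left out, the last holds). Time passes only in rows, so rows that do not move let the fingers close. It gives the time, the measured TCP pose, the force, the opening and the grip force at its end, in the units of the state.
- read_state(): the state, without advancing time (a new reading comes with each control period).
- camera(name): name is "side" or "top"; returns a dict with "img" (384x512x3 uint8, red, green, blue), "camera_matrix" (3x3 intrinsics, pixels), "dist_coeffs" ([k1, k2, p1, p2, k3] as OpenCV has them; the pictures are not rectified), "extrinsics" (4x4, takes a point from camera to world coordinates). Camera axes: x right, y down, z forward; pixel columns grow to the right and rows downward; lengths in m; the calibration is good to about 2 mm. A picture is of the moment at which its call begins. There is no depth.
- job_done(): hands the job in; it is judged then, once.
Trained networks look in a picture, given as the dict that the camera call returned (one of the last four; its "shot" number tells which), for a name from the list of things; names that differ only in an ending like _2 or _b are one class to them, and where a whole thing is asked for, a point or a joint stands for the part that bears it (a point fixed in the world has none). Each returns a list of dicts, best first, with "confidence" (0 to 1); they miss things now and then, are a little off and sometimes report something else, mostly with a low value. They report only what shows in the picture. A call takes as long as a camera call.
- search_frame(query, picture): "point" ([row, column] in pixels, amid what is visible of it).
- place_of(query, picture): "point" ([row, column] in pixels: a listed point, or the origin of a listed thing).
The state is a dict: "time_s": time; "joint_pos": joint angles; "dq": joint speeds; "joint_efforts": joint torques, N m; "tcp_pos": TCP position; "tool_rot": TCP orientation; "ft_force": force on the tool from outside, world axes, zero at the start; "moment": the same for the moment, N m; "width": finger opening in m; "gripper_force": force on a finger pad.
Only numpy, scipy, OpenCV 4.12 (cv2) and the standard library are available. Lean on these libraries where they do the work, as an engineer would, in place of code of your own. Each camera call takes 0.05 s, during which the arm holds its last target. There are 200 camera calls.

### The job

Put the left-over fittings on the bench back into stock: each white wooden knob, castor and brass hinge goes into the bin that already holds its own kind. Set them down on the clear floor of the bin, in front of the stock, the same way up as they are now (knobs on their feet, castors on their plates, the hinge flat), and leave the glue bottle and the tape measure where they stand.

Things in the scene. Friction and masses are not known exactly. Their poses are not given: they have to be found in the camera images.
- knob_a: A turned, white-painted wooden drawer knob standing on its foot: 30 mm high, round head 36 across (widest at z = 20 to 25, gripped there), neck 18 across at z = 10, foot 26 across; about 25 g. Origin: centre of the foot's underside, z up. The two knobs are alike and share a bin.
- knob_b: A turned, white-painted wooden drawer knob standing on its foot: 30 mm high, round head 36 across (widest at z = 20 to 25, gripped there), neck 18 across at z = 10, foot 26 across; about 25 g. Origin: centre of the foot's underside, z up. The two knobs are alike and share a bin.
- castor_a: A rigid castor on its steel plate, wheel up: plate 48 mm (x) x 38 (y) x 3; two flat fork legs, 25 over their outer faces (y), 30 wide (x) up to z = 25, then 18 up to z = 44, gripped across y; grey wheel 40 diameter, 16 wide, axle along y at z = 36, top at z = 56, does not turn. About 90 g. Origin: centre of the plate's underside, z up, any yaw. The two castors are alike and share a bin.
- castor_b: A rigid castor on its steel plate, wheel up: plate 48 mm (x) x 38 (y) x 3; two flat fork legs, 25 over their outer faces (y), 30 wide (x) up to z = 25, then 18 up to z = 44, gripped across y; grey wheel 40 diameter, 16 wide, axle along y at z = 36, top at z = 56, does not turn. About 90 g. Origin: centre of the plate's underside, z up, any yaw. The two castors are alike and share a bin.
- hinge: The brass butt hinge, closed and lying flat on one leaf: 64 mm long (x), 34 wide (y), 9 thick; barrel 9 diameter along its +y edge. About 80 g; gripped across its width (y). Does not open. Origin: centre of the underside, z up, any yaw.
- bin_knobs: Blue stock bin, fixed: 180 mm deep (x) x 140 wide (y), walls 3. Front lip (-x, towards the robot) 30 high; sides 30 high up to x = -50, sloping up to 67 from x = -5 back; back 67. Holds a row of three white knobs, 30 high, fixed, behind x = 42; the floor before it (x -87 to 42, y -67 to 67, top at z = 3) is clear. Origin: centre of the underside; yaw within 0.25 rad of the world's.
- bin_castors: Red stock bin, fixed: 180 mm deep (x) x 140 wide (y), walls 3. Front lip (-x, towards the robot) 30 high; sides 30 high up to x = -50, sloping up to 67 from x = -5 back; back 67. Holds two castors side by side, 56 high, fixed, behind x = 43; the floor before it (x -87 to 43, y -67 to 67, top at z = 3) is clear. Origin: centre of the underside; yaw within 0.25 rad of the world's.
- bin_hinges: Green stock bin, fixed: 180 mm deep (x) x 140 wide (y), walls 3. Front lip (-x, towards the robot) 30 high; sides 30 high up to x = -50, sloping up to 67 from x = -5 back; back 67. Holds two stacks of brass hinges, 27 high at most, fixed, behind x = 49; the floor before it (x -87 to 49, y -67 to 67, top at z = 3) is clear. Origin: centre of the underside; yaw within 0.25 rad of the world's.
- glue_bottle: Bystander: white glue bottle with a yellow label and an orange cap, standing, 60 mm diameter, 150 high, loose. Origin: centre of the underside.
- tape_measure: Bystander: yellow and black tape measure standing on its edge, 70 mm long (x; its steel hook sticks out 12 more at -x) x 40 wide (y) x 64 high, loose. Origin: centre of the underside.

How it is judged:
At the end, for the whole second after the job is handed in: Knobs, castors and hinge each stand in the bin of their own kind, on the clear floor in front of the stock (origin inside the walls, under 50 mm in the bin's x, at most 6 mm above the floor), the way up they began (tilt under 0.15 rad), released and at rest (x of knob_a in the frame of bin_knobs between -0.085 and 0.05 m and y of knob_a in the frame of bin_knobs between -0.065 and 0.065 m and z of knob_a in the frame of bin_knobs between -0.002 and 0.009 m and angle between each of knob_a, knob_b, castor_a, castor_b, hinge's own z axis and vertical below 0.15 rad and linear speed of each of knob_a, knob_b, castor_a, castor_b, hinge below 0.02 m/s and angular speed of each of knob_a, knob_b, castor_a, castor_b, hinge below 0.2 rad/s and x of knob_b in the frame of bin_knobs between -0.085 and 0.05 m and y of knob_b in the frame of bin_knobs between -0.065 and 0.065 m and z of knob_b in the frame of bin_knobs between -0.002 and 0.009 m and x of castor_a in the frame of bin_castors between -0.085 and 0.05 m and y of castor_a in the frame of bin_castors between -0.065 and 0.065 m and z of castor_a in the frame of bin_castors between -0.002 and 0.009 m and x of castor_b in the frame of bin_castors between -0.085 and 0.05 m and y of castor_b in the frame of bin_castors between -0.065 and 0.065 m and z of castor_b in the frame of bin_castors between -0.002 and 0.009 m and x of hinge in the frame of bin_hinges between -0.085 and 0.05 m and y of hinge in the frame of bin_hinges between -0.065 and 0.065 m and z of hinge in the frame of bin_hinges between -0.002 and 0.009 m); the robot touches nothing.
It fails at once if the glue bottle is pushed more than 20 mm or tipped (distance of glue_bottle from where it was at the start of the episode above 0.02 m or angle between glue_bottle's own z axis and vertical above 0.3 rad).
It fails at once if the tape measure is pushed more than 20 mm or tipped (distance of tape_measure from where it was at the start of the episode above 0.02 m or angle between tape_measure's own z axis and vertical above 0.3 rad).
It also fails if it takes over 115 s, if anything falls off the work surface, if the arm or the gripper's body presses on something with over 40 N, if the wrist force passes 120 N, or if a joint passes its speed limit or range.

## Working session

There is one attempt and no reset: what is moved stays moved. The work goes in short steps, Python scripts to look and compute and a shell command to move; the robot and the scene stay as the last step left them, time stands still between calls to the robot, and variables do not carry over. Pictures are saved under pics/ and viewed, at most 14 in all, crops included, and the job is handed in when it is done.

```bash
ls; mkdir -p pics
cat > h.py <<'E'
import numpy as np, cv2, json
from cell import read_state, camera, job_done, search_frame, place_of
def ray(c,p):
    u=cv2.undistortPoints(np.array([[[p[1],p[0]]]],float),np.array(c["camera_matrix"]),np.array(c["dist_coeffs"]))[0,0]
    T=np.array(c["extrinsics"]); d=T[:3,:3]@np.array([u[0],u[1],1]); return T[:3,3],d/np.linalg.norm(d)
def atz(c,p,z):
    o,d=ray(c,p); return o+d*(z-o[2])/d[2]
def tri(r1,r2):
    (o1,d1),(o2,d2)=r1,r2
    A=np.stack([d1,-d2],1); t=np.linalg.lstsq(A,o2-o1,rcond=None)[0]
    a,b=o1+t[0]*d1,o2+t[1]*d2; return (a+b)/2,np.linalg.norm(a-b)
def proj(c,P):
    T=np.linalg.inv(np.array(c["extrinsics"])); r=cv2.Rodrigues(T[:3,:3])[0]
    return cv2.projectPoints(np.array(P,float).reshape(-1,3),r,T[:3,3],np.array(c["camera_matrix"]),np.array(c["dist_coeffs"]))[0][:,0]
E
python3 - <<'E'
from h import *
np.set_printoptions(precision=3,suppress=True)
cs={n:camera(n) for n in("top","side")}
for n,c in cs.items():
    cv2.imwrite(f"pics/{n}0.png",cv2.resize(c["img"][:,:,::-1],(800,600)))
    print(n,np.array(c["extrinsics"])[:3],c["camera_matrix"])
for q in["knob_a","castor_a","hinge","bin_knobs","bin_castors","bin_hinges","glue_bottle","tape_measure"]:
    for n,c in cs.items():
        for d in place_of(q,c)[:6]:
            print(q,n,np.round(d["point"],1),round(d["confidence"],2),atz(c,d["point"],0.0))
s=read_state();print(s["tcp_pos"],s["tool_rot"],s["width"])
E
```

```text
pics
top [[-0.027 -0.99   0.135  0.348]
 [-1.     0.027 -0.008  0.004]
 [ 0.004 -0.135 -0.991  1.324]] [[390.73    0.    255.376]
 [  0.    390.73  187.142]
 [  0.      0.      1.   ]]
side [[-0.718 -0.414  0.559 -0.173]
 [-0.696  0.407 -0.592  0.713]
 [ 0.018 -0.814 -0.58   0.755]] [[444.836   0.    255.19 ]
 [  0.    444.836 192.373]
 [  0.      0.      1.   ]]
knob_a top [225.1 330.5] 0.58 [ 0.392 -0.257  0.   ]
knob_a top [216.  255.6] 0.44 [ 0.43  -0.004  0.   ]
knob_a side [218.1 274.2] 0.65 [ 0.435 -0.007  0.   ]
knob_a side [187.6 341.2] 0.53 [ 0.391 -0.258  0.   ]
castor_a top [222.2 215.2] 0.63 [0.413 0.133 0.   ]
castor_a top [216.2 290.7] 0.56 [ 0.426 -0.123  0.   ]
castor_a side [248.7 241.3] 0.75 [0.411 0.141 0.   ]
castor_a side [203.6 304.7] 0.66 [ 0.418 -0.117  0.   ]
hinge top [227.4 181.1] 0.61 [0.398 0.248 0.   ]
hinge top [183.5 382.1] 0.4 [ 0.53  -0.444  0.   ]
hinge side [278.4 211.3] 0.79 [0.388 0.26  0.   ]
hinge side [218.  274.7] 0.21 [ 0.434 -0.008  0.   ]
bin_knobs top [148.9 251.4] 0.57 [0.663 0.004 0.   ]
bin_knobs side [188.2 216.9] 0.73 [0.649 0.009 0.   ]
bin_castors top [152.6 189.2] 0.76 [0.656 0.22  0.   ]
bin_castors side [218.7 156.2] 0.65 [0.656 0.221 0.   ]
bin_hinges top [145.8 313.2] 0.56 [ 0.669 -0.212  0.   ]
bin_hinges side [155.4 264.8] 0.66 [ 0.679 -0.231  0.   ]
glue_bottle top [207.  134.5] 0.68 [0.472 0.407 0.   ]
glue_bottle side [293.7 138.4] 0.68 [0.467 0.405 0.   ]
tape_measure top [183.4 381.7] 0.66 [ 0.53  -0.442  0.   ]
tape_measure top [215.9 256.4] 0.45 [ 0.43  -0.007  0.   ]
tape_measure side [150.1 335.8] 0.82 [ 0.535 -0.43   0.   ]
[ 0.148 -0.658  0.231] [-0.     0.994  0.111 -0.   ] 0.08588487551523745
```

View pics/top0.png

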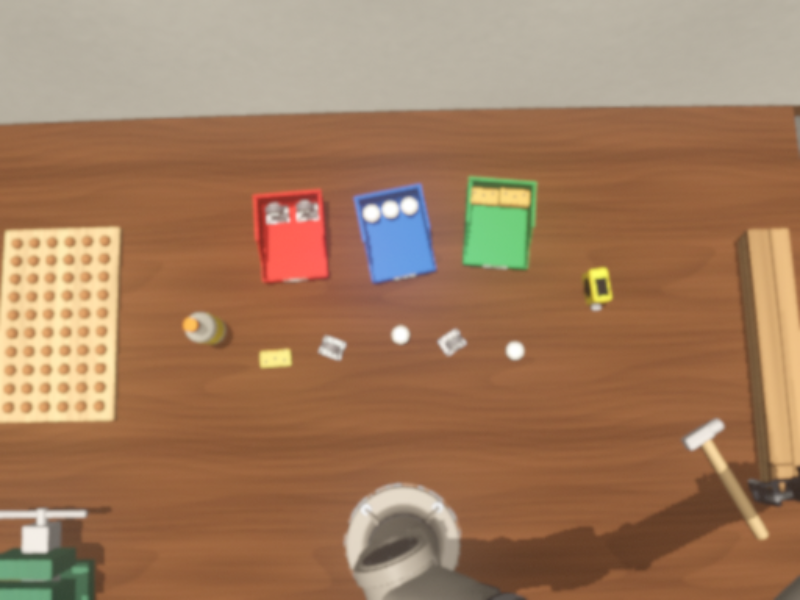

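View pics/side0.png

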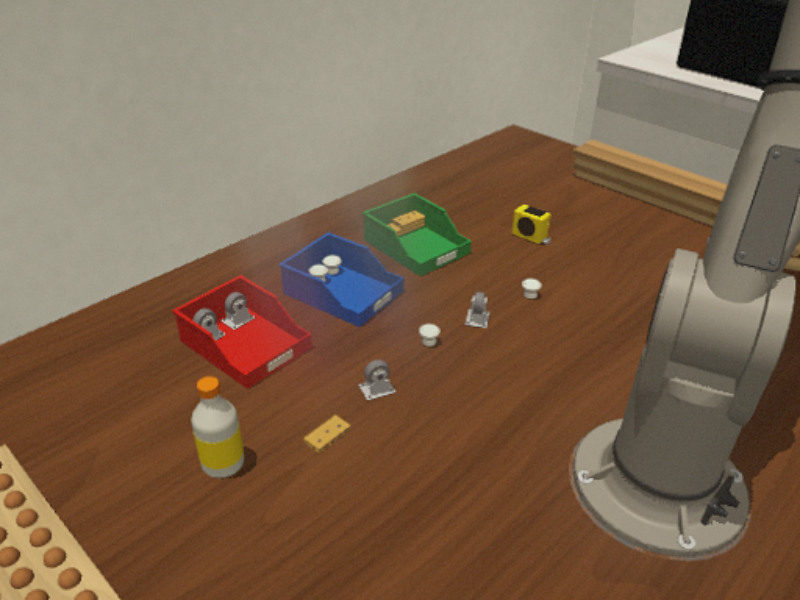

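The top view shows, left to right: hinge (275,358), castor (332,348), knob (400,334), castor (452,342), knob (515,350). The bins behind them are red, blue, then green, with the glue bottle at far left and the tape at far right. The side view agrees. Next I'll fit the known shapes to the silhouettes in both views.

```bash
cat > fit.py <<'E'
from h import *
from scipy.optimize import minimize
def cyl(r,z,ax='z',h=0,n=24):
    t=np.linspace(0,2*np.pi,n,endpoint=False)
    if ax=='z': return np.c_[r*np.cos(t),r*np.sin(t),0*t+z]
    return np.concatenate([np.c_[r*np.cos(t),0*t+s*h,z+r*np.sin(t)] for s in(-1,1)])
def box(x,y,z0,z1): return np.array([[a*x/2,b*y/2,z] for a in(-1,1) for b in(-1,1) for z in(z0,z1)])
M={"knob":np.concatenate([cyl(.013,0),cyl(.018,.02),cyl(.018,.025),cyl(.012,.03)]),
"castor":np.concatenate([box(.048,.038,0,.003),cyl(.02,.036,'y',.008),box(.018,.025,.04,.044)]),
"hinge":box(.064,.034,0,.009),
"bin":np.array([[x,y,z] for y in(-.07,.07) for x,z in((-.09,0),(-.09,.03),(-.05,.03),(-.005,.067),(.09,.067),(.09,0))])}
K=6
def mask(c,kind,px,half):
    r0,c0=[max(0,int(v-half)) for v in px]
    im=c["img"][r0:r0+2*half,c0:c0+2*half]
    im=cv2.resize(im,None,fx=K,fy=K,interpolation=cv2.INTER_CUBIC)
    h=cv2.cvtColor(im,cv2.COLOR_RGB2HSV).astype(int);H,S,V=h[...,0],h[...,1],h[...,2]
    if kind in("knob","castor"): m=S<85
    elif kind=="hinge": m=(H>18)&(H<36)&(V>110)&(S>50)
    else:
        lo,hi={"bin_knobs":(100,130),"bin_hinges":(45,85),"bin_castors":(-1,4)}[kind]
        m=(S>120)&(H>lo)&(H<hi)&(V>40)
        if lo<0: m|=(S>120)&(H>172)
        if lo<0: m&=(S>170)
    m=cv2.morphologyEx(m.astype(np.uint8),cv2.MORPH_OPEN,np.ones((5,5)))
    n,l,st,ce=cv2.connectedComponentsWithStats(m)
    q=np.array([(px[1]-c0)*K,(px[0]-r0)*K])
    sc=[st[i,4]-0.0*0 if np.linalg.norm(ce[i]-q)<half*K*.8 else 0 for i in range(1,n)]
    i=1+int(np.argmax(sc)); cn=np.concatenate(cv2.findContours((l==i).astype(np.uint8),0,cv2.CHAIN_APPROX_NONE)[0])[:,0]
    return cv2.convexHull(((cn+.5)/K-.5+[c0,r0]).astype(np.float32))
def fit(name,views,x0,yaws,half):
    k="bin" if name.startswith("bin") else name
    hs=[]
    for c in views:
        px=proj(c,[x0[0],x0[1],M[k][:,2].max()/2])[0][::-1]; hs.append(mask(c,name,px,half))
    ar=[cv2.contourArea(h) for h in hs]
    def f(p,detail=False):
        x,y,z,w=p[0],p[1],p[2],p[3]
        R=np.array([[np.cos(w),-np.sin(w),0],[np.sin(w),np.cos(w),0],[0,0,1]])
        io=[]
        for c,h,a in zip(views,hs,ar):
            g=cv2.convexHull(proj(c,M[k]@R.T+[x,y,z]).astype(np.float32)); i=cv2.intersectConvexConvex(g,h)[0]
            io.append(i/(cv2.contourArea(g)+a-i))
        return np.round(io,2) if detail else -sum(io)
    best=None
    for w in yaws:
        s=np.array([x0[0],x0[1],0,w]); sim=np.vstack([s]+[s+d for d in np.diag([.012,.012,.006,.25])])
        r=minimize(f,s,method="Nelder-Mead",options=dict(initial_simplex=sim,maxiter=400,xatol=1e-5,fatol=1e-5))
        if k=="castor":print("   yaw0 %.2f -> %.2f %.3f"%(w,r.x[3],r.fun))
        if best is None or r.fun<best.fun: best=r
    return best.x,f(best.x,True),hs
E
cat > m1.py <<'E'
from fit import *
np.set_printoptions(precision=3,suppress=True)
V=[camera("top"),camera("side")]
ims=[cv2.resize(c["img"][:,:,::-1],None,fx=4,fy=4,interpolation=cv2.INTER_CUBIC) for c in V]
for n,x0,ys,h in[("knob",(.392,-.257),[0],16),("knob",(.432,-.006),[0],16),("castor",(.412,.137),[-.8,0,.8,1.5],22),("castor",(.422,-.12),[-.8,0,.8,1.5],22),("hinge",(.393,.254),[0,.8,1.5,-.8],22),("bin_knobs",(.656,.006),[0],60),("bin_castors",(.656,.22),[0],60),("bin_hinges",(.674,-.22),[0],60)]:
    p,io,hs=fit(n,V,x0,ys,h); print(n,p,io)
    k="bin" if n[:3]=="bin" else n
    w=p[3];R=np.array([[np.cos(w),-np.sin(w),0],[np.sin(w),np.cos(w),0],[0,0,1]])
    for im,c,hh in zip(ims,V,hs):
        sc=lambda a:((a+.5)*4).astype(int)
        cv2.polylines(im,[sc(hh.reshape(-1,2))],True,(255,255,0),1)
        cv2.polylines(im,[sc(cv2.convexHull(proj(c,M[k]@R.T+p[:3]).astype(np.float32)).reshape(-1,2))],True,(255,0,255),1)
cv2.imwrite("pics/fit_top.png",cv2.resize(ims[0][420:960,600:1480],(800,491)))
cv2.imwrite("pics/fit_side.png",cv2.resize(ims[1][480:1180,420:1420],(800,560)))
E
python3 m1.py
```

```text
knob [ 0.393 -0.247  0.003  0.03 ] [0.73 0.97]
knob [ 0.433 -0.004  0.003  0.095] [0.7  0.98]
   yaw0 -0.80 -> -0.05 -1.538
   yaw0 0.00 -> -0.05 -1.538
   yaw0 0.80 -> 1.19 -1.698
   yaw0 1.50 -> 1.19 -1.698
castor [0.412 0.143 0.    1.194] [0.74 0.96]
   yaw0 -0.80 -> -1.03 -1.659
   yaw0 0.00 -> 0.55 -1.510
   yaw0 0.80 -> 0.55 -1.510
   yaw0 1.50 -> 2.06 -1.663
castor [ 0.417 -0.117  0.     2.057] [0.72 0.95]
hinge [0.393 0.264 0.001 1.685] [0.81 0.83]
bin_knobs [ 0.66  -0.003 -0.031  0.163] [0.96 0.47]
bin_castors [0.651 0.223 0.001 0.059] [0.69 0.96]Traceback (most recent call last):
  File "m1.py", line 6, in <module>
    p,io,hs=fit(n,V,x0,ys,h); print(n,p,io)
            ~~~^^^^^^^^^^^^^
  File "fit.py", line 35, in fit
    px=proj(c,[x0[0],x0[1],M[k][:,2].max()/2])[0][::-1]; hs.append(mask(c,name,px,half))
                                                                   ~~~~^^^^^^^^^^^^^^^^
  File "fit.py", line 29, in mask
    i=1+int(np.argmax(sc)); cn=np.concatenate(cv2.findContours((l==i).astype(np.uint8),0,cv2.CHAIN_APPROX_NONE)[0])[:,0]
            ~~~~~~~~~^^^^
    return _wrapfunc(a, 'argmax', axis=axis, out=out, **kwds)
    return _wrapit(obj, method, *args, **kwds)
    result = getattr(arr, method)(*args, **kwds)
ValueError: attempt to get argmax of an empty sequence
```

```bash
sed -i 's/(S>120)&(H>lo)&(H<hi)&(V>40)/(S>90)\&(H>lo)\&(H<hi)\&(V>30)/; s/(45,85)/(38,90)/; s/(100,130)/(98,135)/' fit.py
python3 - <<'E'
from h import *
c=camera("side");t=camera("top")
for n,cc,P in[("g side",c,(.674,-.22,.0)),("g top",t,(.66,-.22,0)),("b side",c,(.64,0,0)),("r top",t,(.65,.22,0))]:
    u,v=proj(cc,P)[0].astype(int); print(n,u,v,cv2.cvtColor(cc["img"],cv2.COLOR_RGB2HSV)[v-2:v+3:2,u])
E
python3 m1.py
```

```text
g side 263 157 [[ 63 134 146]
 [ 62 134 146]
 [ 63 135 142]]
g top 315 148 [[ 64 112 209]
 [ 65 113 209]
 [ 65 113 209]]
b side 221 188 [[108 171 171]
 [108 185 168]
 [108 173 171]]
r top 189 154 [[  2 170 255]
 [  2 169 255]
 [  2 169 255]]
knob [ 0.393 -0.247  0.003  0.038] [0.73 0.97]
knob [ 0.433 -0.004  0.003  0.095] [0.7  0.97]
   yaw0 -0.80 -> -0.26 -1.538
   yaw0 0.00 -> -0.04 -1.538
   yaw0 0.80 -> 1.20 -1.699
   yaw0 1.50 -> 1.20 -1.699
castor [ 0.413  0.141 -0.001  1.201] [0.74 0.96]
   yaw0 -0.80 -> -1.04 -1.655
   yaw0 0.00 -> 0.55 -1.514
   yaw0 0.80 -> 0.55 -1.514
   yaw0 1.50 -> 2.05 -1.661
castor [ 0.417 -0.117  0.     2.049] [0.72 0.94]
hinge [0.393 0.264 0.001 1.688] [0.81 0.82]
bin_knobs [ 0.651 -0.002  0.001  0.172] [0.98 0.9 ]
bin_castors [0.651 0.223 0.002 0.059] [0.68 0.96]
bin_hinges [ 0.669 -0.226  0.001 -0.116] [0.98 0.74]
```

View pics/fit_top.png

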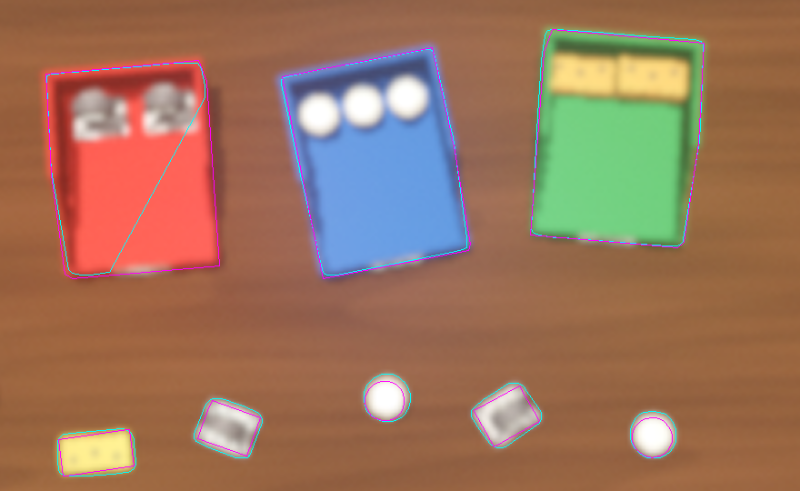

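View pics/fit_side.png

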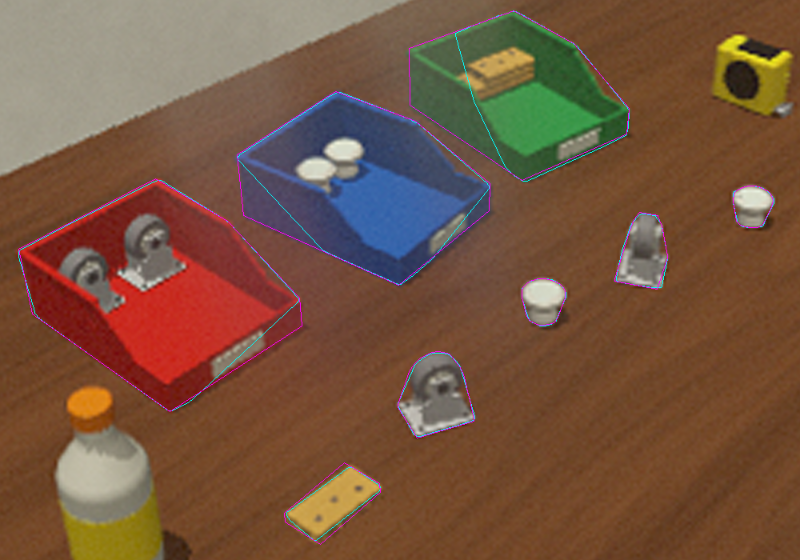

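The fits hug the objects in both views. Free heights came out at 0–3 mm, so everything stands on the table as it should. The red mask in the top view is clipped, but the magenta outline still matches the bin.

```bash
cat > nav.py <<'E'
# nav.py x y z psi : rows in units; twist first, then linear in turned frame
import sys; from h import *
from scipy.spatial.transform import Rotation as Ro
x,y,z,psi=map(float,sys.argv[1:5]); s=read_state(); q=s["tool_rot"]
R=Ro.from_quat([q[1],q[2],q[3],q[0]]).as_matrix(); p0=np.arctan2(R[1,0],R[0,0])
tw=-((psi-p0+np.pi)%(2*np.pi)-np.pi)
R2=R@Ro.from_rotvec([0,0,tw]).as_matrix()
print("tcp",np.round(s["tcp_pos"],4),"psi %.3f tilt %.3f"%(p0,np.arccos(-R[2,2])),"t %.1f w %.4f"%(s["time_s"],s["width"]),"q",np.round(s["joint_pos"],2),"F",np.round(s["ft_force"],1))
print("twist units %.2f"%np.rad2deg(tw/np.deg2rad(1)*np.pi/180*1/4) if 0 else "twist units %.2f"%(np.rad2deg(tw)/4),"lin units",np.round(R2.T@(np.array([x,y,z])-s["tcp_pos"])/.025,2))
E
cat > bin.py <<'E'
# bin points -> world
import numpy as np
for n,(x,y,w),ps in[("knobs",(.651,-.002,.172),[(-.025,.032),(-.025,-.032)]),("castors",(.651,.223,.059),[(-.025,.032),(-.025,-.032)]),("hinges",(.669,-.226,-.116),[(-.02,0)])]:
    for a,b in ps: print(n,(a,b),round(x+a*np.cos(w)-b*np.sin(w),4),round(y+a*np.sin(w)+b*np.cos(w),4),"psi",round(w+np.pi/2,3))
E
python3 bin.py; python3 nav.py .393 -.247 .12 1.74
```

```text
knobs (-0.025, 0.032) 0.6209 0.0252 psi 1.743
knobs (-0.025, -0.032) 0.6318 -0.0378 psi 1.743
castors (-0.025, 0.032) 0.6242 0.2535 psi 1.63
castors (-0.025, -0.032) 0.6279 0.1896 psi 1.63
hinges (-0.02, 0) 0.6491 -0.2237 psi 1.455
tcp [ 0.1485 -0.6585  0.2313] psi 0.222 tilt 0.000 t 1.2 w 0.0856 q [ 1.24  0.48  0.02  1.56 -0.01  1.11 -0.08] F [-0.2 -0.2 -0.6]
twist units -21.75 lin units [14.58 12.41  4.45]
```

```bash
python3 -m creep '[{"fingers":1,"linear":[0,0,0],"twist":-1},{"fingers":1,"linear":[0,0,0],"twist":-1},{"fingers":1,"linear":[0,0,0],"twist":-1},{"fingers":1,"linear":[0,0,0],"twist":-1},{"fingers":1,"linear":[0,0,0],"twist":-1},{"fingers":1,"linear":[0,0,0],"twist":-1},{"fingers":1,"linear":[0,0,0],"twist":-1},{"fingers":1,"linear":[0,0,0],"twist":-1},{"fingers":1,"linear":[0,0,0],"twist":-1},{"fingers":1,"linear":[0,0,0],"twist":-1},{"fingers":1,"linear":[0,0,0],"twist":-1},{"fingers":1,"linear":[0,0,0],"twist":-1},{"fingers":1,"linear":[0,0,0],"twist":-1},{"fingers":1,"linear":[0,0,0],"twist":-1},{"fingers":1,"linear":[0,0,0],"twist":-1},{"fingers":1,"linear":[0,0,0],"twist":-1},{"fingers":1,"linear":[0,0,0],"twist":-1},{"fingers":1,"linear":[0,0,0],"twist":-1},{"fingers":1,"linear":[0,0,0],"twist":-1},{"fingers":1,"linear":[0,0,0],"twist":-1}]' 40
python3 -m creep '[{"fingers":1,"linear":[0,0,0],"twist":-0.75},{"fingers":1,"linear":[0,0,0],"twist":-1},{"fingers":1,"linear":[0.9,0.8,0.2],"twist":0},{"fingers":1,"linear":[0.9,0.8,0.2],"twist":0},{"fingers":1,"linear":[0.9,0.8,0.2],"twist":0},{"fingers":1,"linear":[0.9,0.8,0.2],"twist":0},{"fingers":1,"linear":[0.9,0.8,0.2],"twist":0},{"fingers":1,"linear":[0.9,0.8,0.2],"twist":0},{"fingers":1,"linear":[0.9,0.8,0.3],"twist":0},{"fingers":1,"linear":[0.9,0.8,0.3],"twist":0},{"fingers":1,"linear":[0.9,0.8,0.3],"twist":0},{"fingers":1,"linear":[0.9,0.8,0.3],"twist":0},{"fingers":1,"linear":[0.9,0.7,0.3],"twist":0},{"fingers":1,"linear":[0.9,0.7,0.3],"twist":0},{"fingers":1,"linear":[0.9,0.7,0.3],"twist":0},{"fingers":1,"linear":[0.9,0.7,0.3],"twist":0},{"fingers":1,"linear":[0.9,0.7,0.3],"twist":0},{"fingers":1,"linear":[0.9,0.7,0.3],"twist":0},{"fingers":1,"linear":[0,0,0],"twist":0}]'
python3 nav.py .393 -.247 .001 1.74
```

```text
time_s: 2.87
tcp_pos: [0.1484, -0.6585, 0.2313]
tool_rot: [-0.0, 0.689, 0.725, -0.0]
ft_force: [0.4, 0.2, -0.4]
width: 0.0855
gripper_force: 0.0
time_s: 4.45
tcp_pos: [0.3908, -0.2468, 0.1257]
tool_rot: [-0.0, 0.642, 0.767, 0.001]
ft_force: [0.1, 0.1, 0.7]
width: 0.0856
gripper_force: 0.0
tcp [ 0.3908 -0.2468  0.1257] psi 1.748 tilt 0.003 t 4.5 w 0.0856 q [ 0.86  0.32 -0.5   2.12  0.21  0.75  0.4 ] F [0.1 0.1 0.7]
twist units 0.11 lin units [-0.03  0.08  4.99]
```

```bash
python3 -m creep '[{"fingers":1,"linear":[0,0.1,0.9],"twist":0},{"fingers":1,"linear":[0,0,0.9],"twist":0},{"fingers":1,"linear":[0,0,0.9],"twist":0},{"fingers":1,"linear":[0,0,0.9],"twist":0},{"fingers":1,"linear":[0,0,0.8],"twist":0},{"fingers":1,"linear":[0,0,0.4],"twist":0},{"fingers":1,"linear":[0,0,0.2],"twist":0},{"fingers":1,"linear":[0,0,0],"twist":0},{"fingers":-1,"linear":[0,0,0],"twist":0},{"fingers":-1,"linear":[0,0,0],"twist":0},{"fingers":-1,"linear":[0,0,0],"twist":0},{"fingers":-1,"linear":[0,0,0],"twist":0},{"fingers":-1,"linear":[0,0,0],"twist":0},{"fingers":-1,"linear":[0,0,0],"twist":0}]' 40
python3 nav.py .393 -.247 .12 1.74
```

```text
time_s: 5.62
tcp_pos: [0.3914, -0.2522, 0.0022]
tool_rot: [0.001, 0.645, 0.764, -0.0]
ft_force: [-0.8, 0.6, 7.6]
width: 0.0338
gripper_force: 39.0
tcp [ 0.3914 -0.2522  0.0022] psi 1.740 tilt 0.002 t 5.6 w 0.0338 q [ 0.74  0.54 -0.37  2.18  0.41  0.49  0.23] F [-0.8  0.6  7.6]
twist units 0.00 lin units [ 0.19  0.1  -4.71]
```

```bash
python3 -m creep '[{"fingers":-1,"linear":[0,0,-0.5],"twist":0},{"fingers":-1,"linear":[0,0,-0.9],"twist":0},{"fingers":-1,"linear":[0,0,-0.9],"twist":0},{"fingers":-1,"linear":[0,0,-0.9],"twist":0},{"fingers":-1,"linear":[0,0,-0.9],"twist":0},{"fingers":-1,"linear":[0,0,-0.6],"twist":0},{"fingers":-1,"linear":[0,0,0],"twist":0}]'
python3 nav.py .632 -.042 .12 1.743
```

```text
time_s: 6.2
tcp_pos: [0.3927, -0.2528, 0.122]
tool_rot: [0.003, 0.645, 0.764, 0.0]
ft_force: [-0.8, 0.0, 0.2]
width: 0.0339
gripper_force: 39.8
tcp [ 0.3927 -0.2528  0.122 ] psi 1.740 tilt 0.006 t 6.2 w 0.0339 q [ 0.87  0.33 -0.5   2.12  0.23  0.74  0.39] F [-0.8  0.   0.2]
twist units -0.05 lin units [ 6.67 10.88  0.1 ]
```

```bash
python3 -m creep '[{"fingers":-1,"linear":[0.3,0.5,0],"twist":0},{"fingers":-1,"linear":[0.5,0.8,0],"twist":0},{"fingers":-1,"linear":[0.5,0.8,0],"twist":0},{"fingers":-1,"linear":[0.5,0.8,0],"twist":0},{"fingers":-1,"linear":[0.5,0.8,0],"twist":0},{"fingers":-1,"linear":[0.5,0.8,0],"twist":0},{"fingers":-1,"linear":[0.5,0.8,0],"twist":0},{"fingers":-1,"linear":[0.5,0.8,0],"twist":0},{"fingers":-1,"linear":[0.5,0.8,0],"twist":0},{"fingers":-1,"linear":[0.5,0.8,0],"twist":0},{"fingers":-1,"linear":[0.5,0.8,0],"twist":0},{"fingers":-1,"linear":[0.5,0.8,0],"twist":0},{"fingers":-1,"linear":[0.5,0.8,0],"twist":0},{"fingers":-1,"linear":[0.4,0.8,0],"twist":0},{"fingers":-1,"linear":[0,0,0],"twist":0},{"fingers":-1,"linear":[0,0,0],"twist":0}]'
python3 nav.py .632 -.042 .006 1.743
```

```text
time_s: 7.53
tcp_pos: [0.6313, -0.0394, 0.1179]
tool_rot: [-0.001, 0.644, 0.765, -0.0]
ft_force: [-0.9, -0.6, -1.1]
width: 0.0335
gripper_force: 39.8
tcp [ 0.6313 -0.0394  0.1179] psi 1.742 tilt 0.001 t 7.5 w 0.0335 q [ 0.33  0.58 -0.5   1.73  0.33  0.92 -0.14] F [-0.9 -0.6 -1.1]
twist units -0.01 lin units [-0.11  0.01  4.48]
```

```bash
python3 -m creep '[{"fingers":-1,"linear":[0,0,0.5],"twist":0},{"fingers":-1,"linear":[0,0,0.9],"twist":0},{"fingers":-1,"linear":[0,0,0.9],"twist":0},{"fingers":-1,"linear":[0,0,0.8],"twist":0},{"fingers":-1,"linear":[0,0,0.6],"twist":0},{"fingers":-1,"linear":[0,0,0.4],"twist":0},{"fingers":-1,"linear":[0,0,0.25],"twist":0},{"fingers":-1,"linear":[0,0,0.1],"twist":0},{"fingers":-1,"linear":[0,0,0],"twist":0},{"fingers":-1,"linear":[0,0,0],"twist":0}]'
python3 nav.py .632 -.042 .006 1.743
```

```text
time_s: 8.37
tcp_pos: [0.6319, -0.0407, 0.0083]
tool_rot: [0.001, 0.645, 0.764, 0.0]
ft_force: [0.4, 0.1, 0.0]
width: 0.0337
gripper_force: 39.8
tcp [ 0.6319 -0.0407  0.0083] psi 1.740 tilt 0.001 t 8.4 w 0.0337 q [ 0.28  0.72 -0.43  1.78  0.43  0.73 -0.21] F [0.4 0.1 0. ]
twist units -0.04 lin units [-0.05 -0.01  0.09]
```

```bash
python3 -m creep '[{"fingers":-1,"linear":[0,0,0.08],"twist":0},{"fingers":-1,"linear":[0,0,0],"twist":0},{"fingers":0.2,"linear":[0,0,0],"twist":0},{"fingers":0.2,"linear":[0,0,0],"twist":0},{"fingers":0.2,"linear":[0,0,0],"twist":0},{"fingers":0.2,"linear":[0,0,0],"twist":0},{"fingers":0.2,"linear":[0,0,-0.5],"twist":0},{"fingers":0.2,"linear":[0,0,-0.9],"twist":0},{"fingers":0.2,"linear":[0,0,-0.9],"twist":0},{"fingers":0.2,"linear":[0,0,-0.9],"twist":0},{"fingers":0.2,"linear":[0,0,-0.9],"twist":0},{"fingers":0.2,"linear":[0,0,-0.5],"twist":0},{"fingers":0.2,"linear":[0,0,0],"twist":0}]'
python3 nav.py .435 -.004 .12 1.743
```

```text
time_s: 9.45
tcp_pos: [0.6334, -0.0405, 0.1245]
tool_rot: [0.002, 0.645, 0.764, 0.002]
ft_force: [0.0, -0.2, -0.3]
width: 0.0513
gripper_force: 0.0
tcp [ 0.6334 -0.0405  0.1245] psi 1.740 tilt 0.006 t 9.4 w 0.0513 q [ 0.33  0.57 -0.5   1.73  0.33  0.92 -0.14] F [ 0.  -0.2 -0.3]
twist units -0.04 lin units [ 2.8  -7.57  0.13]
```

```bash
python3 -m creep '[{"fingers":1,"linear":[0.2,-0.57,0],"twist":0},{"fingers":1,"linear":[0.3,-0.8,0],"twist":0},{"fingers":1,"linear":[0.3,-0.8,0],"twist":0},{"fingers":1,"linear":[0.3,-0.8,0],"twist":0},{"fingers":1,"linear":[0.3,-0.8,0],"twist":0},{"fingers":1,"linear":[0.3,-0.8,0],"twist":0},{"fingers":1,"linear":[0.3,-0.8,0],"twist":0},{"fingers":1,"linear":[0.3,-0.8,0],"twist":0},{"fingers":1,"linear":[0.3,-0.8,0],"twist":0},{"fingers":1,"linear":[0.2,-0.6,0.1],"twist":0},{"fingers":1,"linear":[0,0,0],"twist":0},{"fingers":1,"linear":[0,0,0],"twist":0}]'
python3 - <<'E'
from fit import *
V=[camera("top"),camera("side")]
print(fit("knob",V,(.622,-.036),[0],16)[:2])
print(fit("knob",V[1:],(.433,-.004),[0],16)[:2])
cv2.imwrite("pics/s1.png",V[1]["img"][:,:,::-1])
E
python3 nav.py .433 -.004 .001 1.743
```

```text
time_s: 10.45
tcp_pos: [0.4321, -0.0038, 0.1176]
tool_rot: [-0.0, 0.645, 0.765, -0.001]
ft_force: [0.6, -0.3, -0.7]
width: 0.0851
gripper_force: 0.0
(array([ 0.62818992, -0.03755984,  0.00648108, -0.10276393]), array([0.75, 0.9 ]))
(array([ 0.43386773, -0.00455465,  0.00153676, -0.04620514]), array([0.96]))
tcp [ 0.4338 -0.0037  0.118 ] psi 1.740 tilt 0.001 t 10.6 w 0.0856 q [ 0.38  0.3  -0.59  2.18  0.25  0.72 -0.21] F [-0.3 -0.4  0.3]
twist units -0.04 lin units [-0.01 -0.04  4.68]
```

View pics/s1.png

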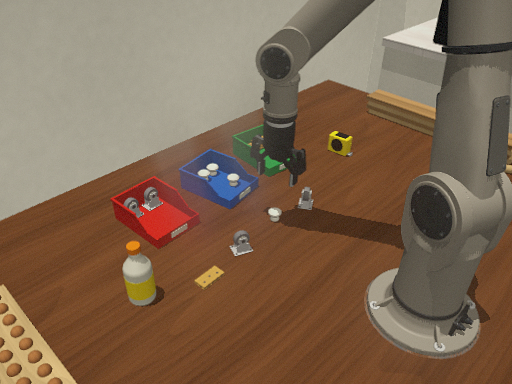

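Knob A stands upright on the blue bin's floor at (233,180). Knob B at (274,214) is still in place under the open gripper.

```bash
python3 -m creep '[{"fingers":1,"linear":[0,0,0.8],"twist":0},{"fingers":1,"linear":[0,0,0.9],"twist":0},{"fingers":1,"linear":[0,0,0.9],"twist":0},{"fingers":1,"linear":[0,0,0.9],"twist":0},{"fingers":1,"linear":[0,0,0.7],"twist":0},{"fingers":1,"linear":[0,0,0.3],"twist":0},{"fingers":1,"linear":[0,0,0.2],"twist":0},{"fingers":1,"linear":[0,0,0],"twist":0},{"fingers":-1,"linear":[0,0,0],"twist":0},{"fingers":-1,"linear":[0,0,0],"twist":0},{"fingers":-1,"linear":[0,0,0],"twist":0},{"fingers":-1,"linear":[0,0,0],"twist":0},{"fingers":-1,"linear":[0,0,0],"twist":0},{"fingers":-1,"linear":[0,0,0],"twist":0}]' 40
python3 nav.py .621 .025 .12 1.743
```

```text
time_s: 11.72
tcp_pos: [0.4335, -0.0038, 0.0014]
tool_rot: [0.001, 0.645, 0.764, 0.0]
ft_force: [-2.3, -1.0, 7.6]
width: 0.0334
gripper_force: 38.9
tcp [ 0.4335 -0.0038  0.0014] psi 1.740 tilt 0.001 t 11.7 w 0.0334 q [ 0.23  0.52 -0.43  2.25  0.48  0.46 -0.42] F [-2.3 -1.   7.6]
twist units -0.04 lin units [-0.15  7.59 -4.74]
```

```bash
python3 -m creep '[{"fingers":-1,"linear":[0,0,-0.5],"twist":0},{"fingers":-1,"linear":[0,0,-0.9],"twist":0},{"fingers":-1,"linear":[0,0,-0.9],"twist":0},{"fingers":-1,"linear":[0,0,-0.9],"twist":0},{"fingers":-1,"linear":[0,0,-0.9],"twist":0},{"fingers":-1,"linear":[0,0,-0.6],"twist":0},{"fingers":-1,"linear":[0,0.5,0],"twist":0},{"fingers":-1,"linear":[0,0.8,0],"twist":0},{"fingers":-1,"linear":[0,0.8,0],"twist":0},{"fingers":-1,"linear":[0,0.8,0],"twist":0},{"fingers":-1,"linear":[0,0.8,0],"twist":0},{"fingers":-1,"linear":[0,0.8,0],"twist":0},{"fingers":-1,"linear":[0,0.8,0],"twist":0},{"fingers":-1,"linear":[0,0.8,0],"twist":0},{"fingers":-1,"linear":[-0.1,0.8,0],"twist":0},{"fingers":-1,"linear":[-0.1,0.7,0],"twist":0},{"fingers":-1,"linear":[0,0,0],"twist":0},{"fingers":-1,"linear":[0,0,0],"twist":0}]'
python3 nav.py .621 .025 .005 1.743
```

```text
time_s: 13.22
tcp_pos: [0.6212, 0.0235, 0.1179]
tool_rot: [-0.0, 0.645, 0.764, 0.0]
ft_force: [-1.0, 0.1, 0.4]
width: 0.0336
gripper_force: 39.8
tcp [0.6212 0.0235 0.1179] psi 1.740 tilt 0.000 t 13.2 w 0.0336 q [ 0.25  0.57 -0.53  1.76  0.35  0.91 -0.26] F [-1.   0.1  0.4]
twist units -0.04 lin units [0.06 0.   4.52]
```

```bash
python3 -m creep '[{"fingers":-1,"linear":[0.06,0,0.5],"twist":0},{"fingers":-1,"linear":[0,0,0.9],"twist":0},{"fingers":-1,"linear":[0,0,0.9],"twist":0},{"fingers":-1,"linear":[0,0,0.8],"twist":0},{"fingers":-1,"linear":[0,0,0.6],"twist":0},{"fingers":-1,"linear":[0,0,0.4],"twist":0},{"fingers":-1,"linear":[0,0,0.2],"twist":0},{"fingers":-1,"linear":[0,0,0.12],"twist":0},{"fingers":-1,"linear":[0,0,0.1],"twist":0},{"fingers":-1,"linear":[0,0,0],"twist":0},{"fingers":-1,"linear":[0,0,0],"twist":0}]'
python3 nav.py .621 .025 .005 1.743
```

```text
time_s: 14.13
tcp_pos: [0.6214, 0.025, 0.0058]
tool_rot: [0.0, 0.645, 0.764, 0.0]
ft_force: [-0.1, 0.4, 0.6]
width: 0.0336
gripper_force: 39.8
tcp [0.6214 0.025  0.0058] psi 1.740 tilt 0.001 t 14.1 w 0.0336 q [ 0.19  0.72 -0.45  1.81  0.45  0.72 -0.34] F [-0.1  0.4  0.6]
twist units -0.04 lin units [ 0.   -0.01  0.03]
```

```bash
python3 -m creep '[{"fingers":-1,"linear":[0,0,0.03],"twist":0},{"fingers":0.2,"linear":[0,0,0],"twist":0},{"fingers":0.2,"linear":[0,0,0],"twist":0},{"fingers":0.2,"linear":[0,0,0],"twist":0},{"fingers":0.2,"linear":[0,0,0],"twist":0},{"fingers":0.2,"linear":[0,0,-0.5],"twist":0},{"fingers":0.2,"linear":[0,0,-0.9],"twist":0},{"fingers":0.2,"linear":[0,0,-0.9],"twist":0},{"fingers":0.2,"linear":[0,0,-0.9],"twist":0},{"fingers":0.2,"linear":[0,0,-0.9],"twist":0},{"fingers":0.2,"linear":[0,0,-0.7],"twist":0},{"fingers":0.2,"linear":[0,0,0],"twist":0}]'
python3 nav.py .413 .141 .125 1.20
```

```text
time_s: 15.13
tcp_pos: [0.6234, 0.0256, 0.1295]
tool_rot: [0.003, 0.645, 0.764, 0.003]
ft_force: [0.1, -0.1, 0.2]
width: 0.0514
gripper_force: 0.0
tcp [0.6234 0.0256 0.1295] psi 1.740 tilt 0.007 t 15.1 w 0.0514 q [ 0.25  0.56 -0.53  1.75  0.34  0.92 -0.26] F [ 0.1 -0.1  0.2]
twist units 7.74 lin units [ 1.25 -9.52  0.12]
```

```bash
python3 -m creep '[{"fingers":1,"linear":[0,0,0],"twist":1},{"fingers":1,"linear":[0,0,0],"twist":1},{"fingers":1,"linear":[0,0,0],"twist":1},{"fingers":1,"linear":[0,0,0],"twist":1},{"fingers":1,"linear":[0,0,0],"twist":1},{"fingers":1,"linear":[0,0,0],"twist":1},{"fingers":1,"linear":[0,0,0],"twist":1},{"fingers":1,"linear":[0.1,-0.6,0],"twist":0.74},{"fingers":1,"linear":[0.1,-0.9,0],"twist":0},{"fingers":1,"linear":[0.1,-0.9,0],"twist":0},{"fingers":1,"linear":[0.1,-0.9,0],"twist":0},{"fingers":1,"linear":[0.1,-0.9,0],"twist":0},{"fingers":1,"linear":[0.1,-0.9,0],"twist":0},{"fingers":1,"linear":[0.1,-0.9,0],"twist":0},{"fingers":1,"linear":[0.1,-0.9,0],"twist":0},{"fingers":1,"linear":[0.1,-0.9,0],"twist":0},{"fingers":1,"linear":[0.1,-0.9,0],"twist":0},{"fingers":1,"linear":[0.2,-0.8,0],"twist":0},{"fingers":1,"linear":[0,0,0],"twist":0},{"fingers":1,"linear":[0,0,0],"twist":0}]'
python3 - <<'E'
from fit import *
V=[camera("side"),camera("top")]
print(fit("castor",V[:1],(.413,.141),[1.2],22)[:2])
print(fit("knob",V,(.621,.028),[0],14)[:2])
E
python3 nav.py .413 .141 .013 1.20
```

```text
time_s: 16.8
tcp_pos: [0.4093, 0.1387, 0.1246]
tool_rot: [0.0, 0.825, 0.566, 0.0]
ft_force: [0.5, 0.3, 1.0]
width: 0.0855
gripper_force: 0.0
   yaw0 1.20 -> 1.22 -0.973
(array([ 0.42012303,  0.13402075, -0.01116816,  1.215085  ]), array([0.97]))
(array([0.61887131, 0.02402612, 0.00579807, 0.12831852]), array([0.9 , 0.73]))
tcp [0.4106 0.138  0.1245] psi 1.199 tilt 0.001 t 16.9 w 0.0856 q [-0.01  0.27 -0.52  2.18  0.2   0.73 -1.04] F [0.3 0.3 0.8]
twist units -0.01 lin units [0.14 0.04 4.46]
```

```bash
python3 -m creep '[{"fingers":1,"linear":[0.14,0.04,0.6],"twist":0},{"fingers":1,"linear":[0,0,0.9],"twist":0},{"fingers":1,"linear":[0,0,0.9],"twist":0},{"fingers":1,"linear":[0,0,0.9],"twist":0},{"fingers":1,"linear":[0,0,0.7],"twist":0},{"fingers":1,"linear":[0,0,0.3],"twist":0},{"fingers":1,"linear":[0,0,0.16],"twist":0},{"fingers":1,"linear":[0,0,0],"twist":0},{"fingers":-1,"linear":[0,0,0],"twist":0},{"fingers":-1,"linear":[0,0,0],"twist":0},{"fingers":-1,"linear":[0,0,0],"twist":0},{"fingers":-1,"linear":[0,0,0],"twist":0},{"fingers":-1,"linear":[0,0,0],"twist":0},{"fingers":-1,"linear":[0,0,0],"twist":0},{"fingers":-1,"linear":[0,0,0],"twist":0}]' 50
python3 nav.py .624 .2535 .14 1.63
```

```text
time_s: 18.15
tcp_pos: [0.4126, 0.1413, 0.0134]
tool_rot: [0.0, 0.825, 0.565, 0.0]
ft_force: [-1.0, -0.3, 6.5]
width: 0.0242
gripper_force: 49.0
tcp [0.4126 0.1413 0.0134] psi 1.200 tilt 0.001 t 18.1 w 0.0242 q [-0.14  0.49 -0.39  2.24  0.4   0.48 -1.23] F [-1.  -0.3  6.5]
twist units -6.16 lin units [ 3.98  8.71 -5.05]
```

```bash
python3 -m creep '[{"fingers":-1,"linear":[0,0,-0.5],"twist":0},{"fingers":-1,"linear":[0,0,-0.9],"twist":-0.2},{"fingers":-1,"linear":[0,0,-0.9],"twist":-1},{"fingers":-1,"linear":[0,0,-0.9],"twist":-1},{"fingers":-1,"linear":[0,0,-0.9],"twist":-1},{"fingers":-1,"linear":[0,0,-0.9],"twist":-1},{"fingers":-1,"linear":[0,0,0],"twist":-1},{"fingers":-1,"linear":[0,0,0],"twist":-1},{"fingers":-1,"linear":[0.3,0.5,0],"twist":0},{"fingers":-1,"linear":[0.4,0.9,0],"twist":0},{"fingers":-1,"linear":[0.4,0.9,0],"twist":0},{"fingers":-1,"linear":[0.4,0.9,0],"twist":0},{"fingers":-1,"linear":[0.4,0.9,0],"twist":0},{"fingers":-1,"linear":[0.4,0.9,0],"twist":0},{"fingers":-1,"linear":[0.4,0.9,0],"twist":0},{"fingers":-1,"linear":[0.4,0.9,0],"twist":0},{"fingers":-1,"linear":[0.4,0.9,0],"twist":0},{"fingers":-1,"linear":[0.4,0.9,0],"twist":0},{"fingers":-1,"linear":[0,0,0],"twist":0},{"fingers":-1,"linear":[0,0,0],"twist":0}]'
python3 nav.py .624 .2535 .017 1.63
```

```text
time_s: 19.82
tcp_pos: [0.6208, 0.2522, 0.1372]
tool_rot: [-0.0, 0.685, 0.729, -0.0]
ft_force: [-0.5, 0.1, -2.0]
width: 0.0243
gripper_force: 49.4
tcp [0.6208 0.2522 0.1372] psi 1.633 tilt 0.001 t 19.8 w 0.0243 q [-0.1   0.62 -0.54  1.62  0.36  1.   -0.7 ] F [-0.5  0.1 -2. ]
twist units 0.04 lin units [0.04 0.13 4.81]
```

```bash
python3 -m creep '[{"fingers":-1,"linear":[0.04,0.13,0.5],"twist":0},{"fingers":-1,"linear":[0,0,0.9],"twist":0},{"fingers":-1,"linear":[0,0,0.9],"twist":0},{"fingers":-1,"linear":[0,0,0.9],"twist":0},{"fingers":-1,"linear":[0,0,0.7],"twist":0},{"fingers":-1,"linear":[0,0,0.4],"twist":0},{"fingers":-1,"linear":[0,0,0.2],"twist":0},{"fingers":-1,"linear":[0,0,0.2],"twist":0},{"fingers":-1,"linear":[0,0,0.08],"twist":0},{"fingers":-1,"linear":[0,0,0],"twist":0},{"fingers":-1,"linear":[0,0,0],"twist":0}]'
python3 nav.py .624 .2535 .017 1.63
```

```text
time_s: 20.73
tcp_pos: [0.6244, 0.2532, 0.0192]
tool_rot: [0.0, 0.685, 0.729, 0.001]
ft_force: [-1.1, -0.6, -1.3]
width: 0.0244
gripper_force: 49.4
tcp [0.6244 0.2532 0.0192] psi 1.633 tilt 0.001 t 20.7 w 0.0244 q [-0.15  0.76 -0.48  1.67  0.45  0.82 -0.77] F [-1.1 -0.6 -1.3]
twist units 0.04 lin units [ 0.01 -0.02  0.09]
```

```bash
python3 -m creep '[{"fingers":-1,"linear":[0,0,0.09],"twist":0},{"fingers":-1,"linear":[0,0,0],"twist":0},{"fingers":0.1,"linear":[0,0,0],"twist":0},{"fingers":0.1,"linear":[0,0,0],"twist":0},{"fingers":0.1,"linear":[0,0,0],"twist":0},{"fingers":0.1,"linear":[0,0,0],"twist":0},{"fingers":0.1,"linear":[0,0,-0.5],"twist":0},{"fingers":0.1,"linear":[0,0,-0.9],"twist":0},{"fingers":0.1,"linear":[0,0,-0.9],"twist":0},{"fingers":0.1,"linear":[0,0,-0.9],"twist":0},{"fingers":0.1,"linear":[0,0,-0.9],"twist":0},{"fingers":0.1,"linear":[0,0,-0.7],"twist":0},{"fingers":0.1,"linear":[0,0,0],"twist":0}]'
python3 nav.py .417 -.117 .14 2.05
```

```text
time_s: 21.82
tcp_pos: [0.6261, 0.2546, 0.1416]
tool_rot: [0.001, 0.685, 0.729, 0.004]
ft_force: [0.1, 1.1, 0.2]
width: 0.0473
gripper_force: 0.0
tcp [0.6261 0.2546 0.1416] psi 1.633 tilt 0.008 t 21.8 w 0.0473 q [-0.1   0.62 -0.55  1.61  0.37  1.01 -0.7 ] F [0.1 1.1 0.2]
twist units -5.98 lin units [ -9.33 -14.28  -0.04]
```

```bash
python3 -m creep '[{"fingers":1,"linear":[0,0,0],"twist":-1},{"fingers":1,"linear":[0,0,0],"twist":-1},{"fingers":1,"linear":[0,0,0],"twist":-1},{"fingers":1,"linear":[0,0,0],"twist":-1},{"fingers":1,"linear":[0,0,0],"twist":-1},{"fingers":1,"linear":[0,0,0],"twist":-1},{"fingers":1,"linear":[-0.6,-0.9,0],"twist":0},{"fingers":1,"linear":[-0.6,-0.9,0],"twist":0},{"fingers":1,"linear":[-0.6,-0.9,0],"twist":0},{"fingers":1,"linear":[-0.6,-0.9,0],"twist":0},{"fingers":1,"linear":[-0.6,-0.9,0],"twist":0},{"fingers":1,"linear":[-0.6,-0.9,0],"twist":0},{"fingers":1,"linear":[-0.6,-0.9,0],"twist":0},{"fingers":1,"linear":[-0.6,-0.9,0],"twist":0},{"fingers":1,"linear":[-0.6,-0.9,0],"twist":0},{"fingers":1,"linear":[-0.6,-0.9,0],"twist":0},{"fingers":1,"linear":[-0.6,-0.9,0],"twist":0},{"fingers":1,"linear":[-0.6,-0.9,0],"twist":0}]'
python3 -m creep '[{"fingers":1,"linear":[-0.6,-0.9,0],"twist":0},{"fingers":1,"linear":[-0.6,-0.9,0],"twist":0},{"fingers":1,"linear":[-0.6,-0.9,0],"twist":0},{"fingers":1,"linear":[-0.3,-0.8,0],"twist":0},{"fingers":1,"linear":[0,0,0],"twist":0},{"fingers":1,"linear":[0,0,0],"twist":0}]'
python3 - <<'E'
from fit import *
V=[camera("side"),camera("top")]
print(fit("castor",V[:1],(.417,-.117),[2.05],22)[:2])
cv2.imwrite("pics/s2.png",V[0]["img"][:,:,::-1])
E
python3 nav.py .417 -.117 .013 2.05
```

```text
time_s: 23.32
tcp_pos: [0.4667, -0.0325, 0.1361]
tool_rot: [0.0, 0.518, 0.855, -0.0]
ft_force: [1.3, -0.6, 0.2]
width: 0.0853
gripper_force: 0.0
time_s: 23.82
tcp_pos: [0.4136, -0.1193, 0.1361]
tool_rot: [-0.0, 0.519, 0.854, -0.0]
ft_force: [0.7, 0.3, 0.3]
width: 0.0855
gripper_force: 0.0
   yaw0 2.05 -> 2.04 -0.943
(array([ 0.42481921, -0.1276771 , -0.00981728,  2.04178976]), array([0.94]))
tcp [ 0.4151 -0.1177  0.1363] psi 2.052 tilt 0.001 t 23.9 w 0.0858 q [ 0.74  0.28 -0.68  2.17  0.25  0.77  0.37] F [0.3 0.4 0.3]
twist units 0.03 lin units [-0.01  0.08  4.93]
```

View pics/s2.png

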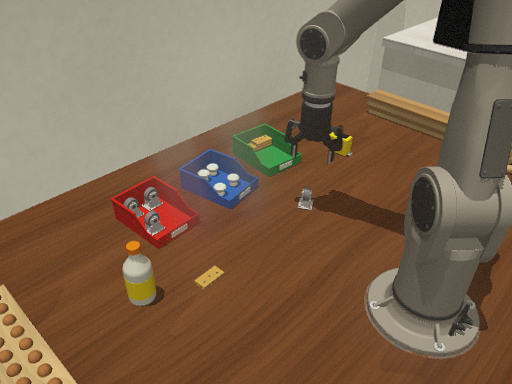

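Both knobs are upright in the blue bin at (220,188) and (233,180). Castor A stands in the red bin at (153,222), and castor B is at (306,200) under the gripper. I'll descend on castor B.

```bash
python3 -m creep '[{"fingers":1,"linear":[0,0.08,0.7],"twist":0},{"fingers":1,"linear":[0,0,0.9],"twist":0},{"fingers":1,"linear":[0,0,0.9],"twist":0},{"fingers":1,"linear":[0,0,0.9],"twist":0},{"fingers":1,"linear":[0,0,0.9],"twist":0},{"fingers":1,"linear":[0,0,0.4],"twist":0},{"fingers":1,"linear":[0,0,0.23],"twist":0},{"fingers":1,"linear":[0,0,0],"twist":0},{"fingers":-1,"linear":[0,0,0],"twist":0},{"fingers":-1,"linear":[0,0,0],"twist":0},{"fingers":-1,"linear":[0,0,0],"twist":0},{"fingers":-1,"linear":[0,0,0],"twist":0},{"fingers":-1,"linear":[0,0,0],"twist":0},{"fingers":-1,"linear":[0,0,0],"twist":0},{"fingers":-1,"linear":[0,0,0],"twist":0}]' 50
python3 nav.py .628 .189 .14 1.63
```

```text
time_s: 25.17
tcp_pos: [0.4166, -0.1178, 0.0135]
tool_rot: [0.001, 0.518, 0.855, -0.0]
ft_force: [-0.7, 0.1, 8.0]
width: 0.0245
gripper_force: 48.6
tcp [ 0.4166 -0.1178  0.0135] psi 2.051 tilt 0.001 t 25.2 w 0.0245 q [ 0.57  0.5  -0.52  2.24  0.52  0.51  0.12] F [-0.7  0.1  8. ]
twist units 6.04 lin units [11.75  9.17 -5.06]
```

```bash
python3 -m creep '[{"fingers":-1,"linear":[0,0,-0.5],"twist":0},{"fingers":-1,"linear":[0,0,-0.9],"twist":0},{"fingers":-1,"linear":[0,0,-0.9],"twist":1},{"fingers":-1,"linear":[0,0,-0.9],"twist":1},{"fingers":-1,"linear":[0,0,-0.9],"twist":1},{"fingers":-1,"linear":[0,0,-0.9],"twist":1},{"fingers":-1,"linear":[0,0,0],"twist":1},{"fingers":-1,"linear":[0,0,0],"twist":1},{"fingers":-1,"linear":[0.45,0.2,0],"twist":0},{"fingers":-1,"linear":[0.9,0.7,0],"twist":0},{"fingers":-1,"linear":[0.9,0.7,0],"twist":0},{"fingers":-1,"linear":[0.9,0.7,0],"twist":0},{"fingers":-1,"linear":[0.9,0.7,0],"twist":0},{"fingers":-1,"linear":[0.9,0.7,0],"twist":0},{"fingers":-1,"linear":[0.9,0.7,0],"twist":0}]'
python3 -m creep '[{"fingers":-1,"linear":[0.9,0.7,0],"twist":0},{"fingers":-1,"linear":[0.9,0.7,0],"twist":0},{"fingers":-1,"linear":[0.9,0.7,0],"twist":0},{"fingers":-1,"linear":[0.9,0.7,0],"twist":0},{"fingers":-1,"linear":[0.9,0.7,0],"twist":0},{"fingers":-1,"linear":[0.9,0.7,0],"twist":0},{"fingers":-1,"linear":[0.5,0.6,0],"twist":0},{"fingers":-1,"linear":[0,0,0],"twist":0},{"fingers":-1,"linear":[0,0,0],"twist":0}]'
python3 nav.py .628 .189 .017 1.63
```

```text
time_s: 26.42
tcp_pos: [0.5173, 0.0362, 0.1379]
tool_rot: [0.0, 0.685, 0.729, -0.0]
ft_force: [0.8, -0.8, -1.2]
width: 0.0244
gripper_force: 49.1
time_s: 27.17
tcp_pos: [0.6274, 0.1906, 0.1374]
tool_rot: [-0.0, 0.684, 0.729, -0.0]
ft_force: [-0.4, 0.0, -0.4]
width: 0.0244
gripper_force: 49.1
tcp [0.6274 0.1906 0.1374] psi 1.634 tilt 0.001 t 27.2 w 0.0244 q [ 0.02  0.61 -0.58  1.65  0.38  1.   -0.63] F [-0.4  0.  -0.4]
twist units 0.05 lin units [-0.07  0.02  4.82]
```

```bash
python3 -m creep '[{"fingers":-1,"linear":[-0.07,0,0.5],"twist":0},{"fingers":-1,"linear":[0,0,0.9],"twist":0},{"fingers":-1,"linear":[0,0,0.9],"twist":0},{"fingers":-1,"linear":[0,0,0.9],"twist":0},{"fingers":-1,"linear":[0,0,0.7],"twist":0},{"fingers":-1,"linear":[0,0,0.4],"twist":0},{"fingers":-1,"linear":[0,0,0.2],"twist":0},{"fingers":-1,"linear":[0,0,0.2],"twist":0},{"fingers":-1,"linear":[0,0,0.1],"twist":0},{"fingers":-1,"linear":[0,0,0],"twist":0},{"fingers":-1,"linear":[0,0,0],"twist":0}]'
python3 nav.py .628 .189 .017 1.63
```

```text
time_s: 28.08
tcp_pos: [0.6282, 0.1883, 0.0186]
tool_rot: [0.0, 0.685, 0.729, 0.001]
ft_force: [-0.1, -0.1, -0.6]
width: 0.0241
gripper_force: 49.1
tcp [0.6282 0.1883 0.0186] psi 1.633 tilt 0.001 t 28.1 w 0.0241 q [-0.03  0.75 -0.51  1.72  0.48  0.8  -0.71] F [-0.1 -0.1 -0.6]
twist units 0.04 lin units [ 0.03 -0.01  0.06]
```

```bash
python3 -m creep '[{"fingers":-1,"linear":[0,0,0.07],"twist":0},{"fingers":-1,"linear":[0,0,0],"twist":0},{"fingers":0.1,"linear":[0,0,0],"twist":0},{"fingers":0.1,"linear":[0,0,0],"twist":0},{"fingers":0.1,"linear":[0,0,0],"twist":0},{"fingers":0.1,"linear":[0,0,0],"twist":0},{"fingers":0.1,"linear":[0,0,-0.5],"twist":0},{"fingers":0.1,"linear":[0,0,-0.9],"twist":0},{"fingers":0.1,"linear":[0,0,-0.9],"twist":0},{"fingers":0.1,"linear":[0,0,-0.9],"twist":0},{"fingers":0.1,"linear":[0,0,-0.9],"twist":0},{"fingers":0.1,"linear":[0,0,-0.5],"twist":0},{"fingers":0.1,"linear":[0,0,0],"twist":0}]'
python3 - <<'E'
from fit import *
V=[camera("side")]
cv2.imwrite("pics/hz.png",cv2.resize(V[0]["img"][230:310,170:250,::-1],(480,480)))
print(fit("hinge",V,(.393,.264),[1.688],22)[:2])
E
python3 nav.py .393 .264 .12 1.688
```

```text
time_s: 29.17
tcp_pos: [0.6296, 0.1891, 0.1351]
tool_rot: [0.001, 0.685, 0.729, 0.003]
ft_force: [0.6, 0.2, 0.5]
width: 0.047
gripper_force: 0.0
(array([ 0.44653173,  0.22220231, -0.06973951,  1.60517422]), array([0.88]))
tcp [0.6286 0.1885 0.1329] psi 1.633 tilt 0.003 t 29.2 w 0.0469 q [ 0.02  0.61 -0.58  1.66  0.39  0.98 -0.63] F [ 0.3 -0.2 -1.7]
twist units -0.79 lin units [ 4.1  -9.01  0.49]
```

```bash
python3 -m creep '[{"fingers":0.1,"linear":[0.2,-0.5,0],"twist":-0.4},{"fingers":1,"linear":[0.4,-0.9,0],"twist":-0.3},{"fingers":1,"linear":[0.4,-0.9,0],"twist":0},{"fingers":1,"linear":[0.4,-0.9,0],"twist":0},{"fingers":1,"linear":[0.4,-0.9,0],"twist":0},{"fingers":1,"linear":[0.4,-0.9,0.1],"twist":0},{"fingers":1,"linear":[0.4,-0.9,0.1],"twist":0},{"fingers":1,"linear":[0.4,-0.9,0.1],"twist":0},{"fingers":1,"linear":[0.4,-0.9,0.1],"twist":0},{"fingers":1,"linear":[0.4,-0.9,0.1],"twist":0},{"fingers":1,"linear":[0.3,-0.4,0],"twist":0},{"fingers":1,"linear":[0,0,0],"twist":0},{"fingers":1,"linear":[0,0,0],"twist":0}]'
python3 nav.py .393 .264 -.001 1.675
```

```text
time_s: 30.3
tcp_pos: [0.3933, 0.2663, 0.1183]
tool_rot: [0.0, 0.666, 0.746, -0.0]
ft_force: [0.4, -0.7, -0.1]
width: 0.0854
gripper_force: 0.0
tcp [0.3933 0.2663 0.1183] psi 1.683 tilt 0.000 t 30.3 w 0.0854 q [-0.14  0.39 -0.69  2.09  0.35  0.78 -0.94] F [ 0.4 -0.7 -0.1]
twist units 0.11 lin units [-0.09 -0.02  4.77]
```

```bash
python3 -m creep '[{"fingers":1,"linear":[-0.09,0,0.6],"twist":0},{"fingers":1,"linear":[0,0,0.9],"twist":0},{"fingers":1,"linear":[0,0,0.9],"twist":0},{"fingers":1,"linear":[0,0,0.9],"twist":0},{"fingers":1,"linear":[0,0,0.7],"twist":0},{"fingers":1,"linear":[0,0,0.4],"twist":0},{"fingers":1,"linear":[0,0,0.2],"twist":0},{"fingers":1,"linear":[0,0,0.12],"twist":0},{"fingers":1,"linear":[0,0,0],"twist":0},{"fingers":-1,"linear":[0,0,0],"twist":0},{"fingers":-1,"linear":[0,0,0],"twist":0},{"fingers":-1,"linear":[0,0,0],"twist":0},{"fingers":-1,"linear":[0,0,0],"twist":0},{"fingers":-1,"linear":[0,0,0],"twist":0},{"fingers":-1,"linear":[0,0,0],"twist":0},{"fingers":-1,"linear":[0,0,0],"twist":0}]' 40
python3 nav.py .649 -.224 .12 1.455
```

```text
time_s: 31.63
tcp_pos: [0.3937, 0.2642, 0.0014]
tool_rot: [0.0, 0.667, 0.745, 0.0]
ft_force: [-1.5, -0.9, 8.2]
width: 0.0329
gripper_force: 38.5
tcp [0.3937 0.2642 0.0014] psi 1.681 tilt 0.001 t 31.6 w 0.0329 q [-0.28  0.58 -0.54  2.15  0.57  0.55 -1.13] F [-1.5 -0.9  8.2]
twist units 3.24 lin units [-18.22  12.4   -4.74]
```

```bash
python3 -m creep '[{"fingers":-1,"linear":[0,0,-0.5],"twist":0},{"fingers":-1,"linear":[0,0,-0.9],"twist":0.24},{"fingers":-1,"linear":[0,0,-0.9],"twist":1},{"fingers":-1,"linear":[0,0,-0.9],"twist":1},{"fingers":-1,"linear":[0,0,-0.9],"twist":1},{"fingers":-1,"linear":[0,0,-0.7],"twist":0},{"fingers":-1,"linear":[-0.4,0.3,0],"twist":0},{"fingers":-1,"linear":[-0.9,0.6,0],"twist":0},{"fingers":-1,"linear":[-0.9,0.6,0],"twist":0},{"fingers":-1,"linear":[-0.9,0.6,0],"twist":0},{"fingers":-1,"linear":[-0.9,0.6,0],"twist":0},{"fingers":-1,"linear":[-0.9,0.6,0],"twist":0},{"fingers":-1,"linear":[-0.9,0.6,0],"twist":0},{"fingers":-1,"linear":[-0.9,0.6,0],"twist":0},{"fingers":-1,"linear":[-0.9,0.6,0],"twist":0},{"fingers":-1,"linear":[-0.9,0.6,0],"twist":0},{"fingers":-1,"linear":[-0.9,0.6,0],"twist":0}]'
python3 -m creep '[{"fingers":-1,"linear":[-0.9,0.6,0],"twist":0},{"fingers":-1,"linear":[-0.9,0.6,0],"twist":0},{"fingers":-1,"linear":[-0.9,0.6,0],"twist":0},{"fingers":-1,"linear":[-0.9,0.6,0],"twist":0},{"fingers":-1,"linear":[-0.9,0.6,0],"twist":0},{"fingers":-1,"linear":[-0.9,0.6,0],"twist":0},{"fingers":-1,"linear":[-0.9,0.6,0],"twist":0},{"fingers":-1,"linear":[-0.9,0.6,0],"twist":0},{"fingers":-1,"linear":[-0.8,0.7,0],"twist":0},{"fingers":-1,"linear":[-0.6,0.5,0],"twist":0},{"fingers":-1,"linear":[0,0,0],"twist":0},{"fingers":-1,"linear":[0,0,0],"twist":0}]'
python3 nav.py .649 -.224 .005 1.455
```

```text
time_s: 33.05
tcp_pos: [0.5229, 0.0113, 0.1214]
tool_rot: [-0.0, 0.747, 0.665, 0.0]
ft_force: [0.5, -0.1, -0.8]
width: 0.0321
gripper_force: 40.0
time_s: 34.05
tcp_pos: [0.6467, -0.2194, 0.1208]
tool_rot: [-0.0, 0.747, 0.664, 0.0]
ft_force: [-0.1, 0.2, -1.2]
width: 0.0326
gripper_force: 40.0
tcp [ 0.6467 -0.2194  0.1208] psi 1.453 tilt 0.001 t 34.0 w 0.0326 q [ 0.55  0.64 -0.46  1.6   0.32  0.98 -0.13] F [-0.1  0.2 -1.2]
twist units -0.02 lin units [-0.17  0.11  4.63]
```

```bash
python3 -m creep '[{"fingers":-1,"linear":[-0.17,0.11,0.5],"twist":0},{"fingers":-1,"linear":[0,0,0.9],"twist":0},{"fingers":-1,"linear":[0,0,0.9],"twist":0},{"fingers":-1,"linear":[0,0,0.8],"twist":0},{"fingers":-1,"linear":[0,0,0.6],"twist":0},{"fingers":-1,"linear":[0,0,0.4],"twist":0},{"fingers":-1,"linear":[0,0,0.25],"twist":0},{"fingers":-1,"linear":[0,0,0.15],"twist":0},{"fingers":-1,"linear":[0,0,0.1],"twist":0},{"fingers":-1,"linear":[0,0,0],"twist":0},{"fingers":-1,"linear":[0,0,0],"twist":0}]'
python3 nav.py .649 -.224 .005 1.455
```

```text
time_s: 34.97
tcp_pos: [0.6498, -0.2231, 0.0064]
tool_rot: [0.001, 0.747, 0.665, 0.0]
ft_force: [-0.6, 0.2, -1.3]
width: 0.0327
gripper_force: 40.0
tcp [ 0.6498 -0.2231  0.0064] psi 1.455 tilt 0.001 t 35.0 w 0.0327 q [ 0.52  0.78 -0.4   1.64  0.4   0.8  -0.18] F [-0.6  0.2 -1.3]
twist units 0.00 lin units [-0.04 -0.03  0.05]
```

```bash
python3 -m creep '[{"fingers":-1,"linear":[0,0,0.06],"twist":0},{"fingers":-1,"linear":[0,0,0],"twist":0},{"fingers":0.1,"linear":[0,0,0],"twist":0},{"fingers":0.1,"linear":[0,0,0],"twist":0},{"fingers":0.1,"linear":[0,0,0],"twist":0},{"fingers":0.1,"linear":[0,0,0],"twist":0},{"fingers":0.1,"linear":[0,0,-0.3],"twist":0},{"fingers":0.1,"linear":[0,0,-0.9],"twist":0},{"fingers":0.1,"linear":[0,0,-0.9],"twist":0},{"fingers":0.1,"linear":[0,0,-0.9],"twist":0},{"fingers":0.1,"linear":[0,0,-0.9],"twist":0},{"fingers":0.1,"linear":[0,0,-0.9],"twist":0},{"fingers":0.1,"linear":[0,0,-0.9],"twist":0},{"fingers":0.1,"linear":[0,0,-0.9],"twist":0},{"fingers":0.1,"linear":[0,0,-0.9],"twist":0},{"fingers":0.1,"linear":[0,0,0],"twist":0},{"fingers":0.1,"linear":[0,0,0],"twist":0},{"fingers":0.1,"linear":[0,0,0],"twist":0}]'
python3 - <<'E'
from fit import *
np.set_printoptions(precision=3,suppress=True)
V=[camera("top"),camera("side")]
im=np.vstack([cv2.resize(c["img"][a:a+110,b:b+270,::-1],(735,299),interpolation=cv2.INTER_CUBIC) for c,a,b in[(V[0],100,120),(V[1],125,95)]])
cv2.imwrite("pics/end.png",im)
B={"knob":(.651,-.002,.172),"castor":(.651,.223,.059),"hinge":(.669,-.226,-.116)}
for n,x0,ys,h in[("knob",(.621,.028),[0],12),("knob",(.63,-.038),[0],12),("castor",(.624,.2535),[1.63],16),("castor",(.628,.189),[1.63],16),("hinge",(.649,-.224),[1.45],20)]:
    p,io,_=fit(n,V,x0,ys,h);x,y,w=B[n];dx,dy=p[0]-x,p[1]-y
    print(n,"bin xy",np.round([dx*np.cos(w)+dy*np.sin(w),dy*np.cos(w)-dx*np.sin(w)],3),p,io)
E
```

```text
time_s: 36.47
tcp_pos: [0.6487, -0.2229, 0.1913]
tool_rot: [-0.0, 0.747, 0.665, -0.0]
ft_force: [-0.2, -0.3, -0.4]
width: 0.0467
gripper_force: 0.0
knob bin xy [-0.027  0.031] [0.619 0.024 0.006 0.128] [0.74 0.9 ]
knob bin xy [-0.032 -0.032] [ 0.625 -0.039  0.024 -1.432] [0.77 0.49]
   yaw0 1.63 -> 1.64 -1.716
castor bin xy [-0.025  0.033] [0.624 0.254 0.002 1.644] [0.92 0.79]
   yaw0 1.63 -> 1.66 -1.838
castor bin xy [-0.025 -0.034] [0.628 0.188 0.002 1.657] [0.94 0.9 ]
hinge bin xy [-0.021  0.003] [ 0.648 -0.221  0.009  1.414] [0.92 0.66]
```

View pics/end.png

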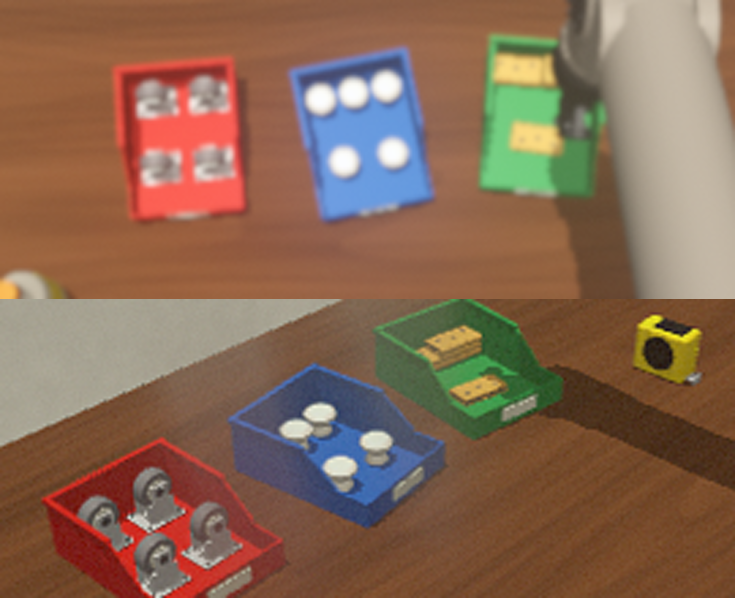

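The crops show two castors in the red bin (160,165 and 213,160 in the top crop), two knobs in the blue (343,160 and 393,152), and the hinge flat in the green (478,388 in the side crop). All are upright on the clear floor, and the gripper is clear of them. I'm handing the job in.

```bash
python3 -c "
from cell import job_done; print(job_done())"
```

```text
the job is handed in; nothing more can be done
None
```

Both knobs, both castors and the hinge are in their own bins, upright on the clear floor, and the job was handed in at about 37 s of the 115 s; the hand-in call returned no verdict.

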